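# Brush out the dust trap and latch its lid

## Task

Clean the dust trap of the extraction line: take the round brush out of its cup, brush the inside wall of the open pot with at least two full strokes, each from the floor of the pot up to the top of the wall and with the bristles touching the wall, and stand the brush back in its cup. Then swing the lid down and press it against its rubber seal, without forcing it, until the spring catch holds it shut on its own, and leave the other things where they are.

Things in the scene. Friction and masses are not known exactly. Their poses are not given: they have to be found in the camera images.
- trap: Steel dust trap fixed to the bench: a round open pot, 128 mm outside, about 118 mm inside diameter, rim 110 mm and inner floor 6 mm above the bench. Origin: centre of its underside; +x points to the lid's hinge (far side), -x to the spring catch (robot's side). Grey hose elbows stand beside it on +y and -y, out to 146 mm from the axis, up to 90 mm high.
- trap_rim (a point): Centre of the pot's rim, on its axis, 110 mm above the bench. A black rubber seal on the rim stands 10 mm higher (120 mm). Pressed by the lid it yields like a spring, up to about 9 mm.
- catch_place (a point): Nominal place where the claw of the spring catch holds the lid's tongue: 86.5 mm from the pot's axis along the trap's -x, 121 mm above the bench. The claw is an upright steel finger 30 mm wide, 83 to 97 mm from the axis, sloping nose up to 137 mm high. It is screwed on through slots: it may really hold up to 1.5 mm higher or lower. The tongue pushes it aside going down; it springs back over it.
- lid (a joint): Hinge of the grey plastic lid, rad: 0 nominally shut, growing as it opens; 1.57 upright, 1.95 its stop (leaning away from the robot). A stiff hinge: it stays put near upright and sinks slowly if low. Not caught it comes back to 0.022 or more when let go; caught it stays within 0.012 of 0. Catching takes about 11 to 23 N at the press point, as the catch happens to be set.
- lid_hinge (a point): Middle of the hinge pin, along the trap's y, 84 mm from the pot's axis, 118.5 mm above the bench. Axes turn with the lid: -x runs along the lid from pin to tongue, z is the normal of its outer (top) face. The lid is a disc 148 mm across, 8 mm thick, centre 84 mm from the pin, outer face 4.5 mm from the pin's axis along z; the tongue, 34 mm wide, ends 175 mm from the pin.
- lid_press (a point): Press point on the lid's outer face near its front edge, 139 mm from the hinge pin towards the tongue; axes as for the hinge point (z: outward normal of the lid).
- brush: Round dusting brush, 190 mm long, about 100 g, standing bristles down in its cup. Origin: centre of the flat bristle end; z runs up the handle. Bristle head 44 mm in diameter up to 56 mm, ferrule of the same diameter to 76 mm, wooden handle 21 mm in diameter from 84 to 190 mm.
- brush_grip (a point): Place to grip the brush's handle, 150 mm from the bristle end, on its axis.
- cup: Heavy aluminium brush cup fixed to the bench, to the left or the right of the trap: 80 mm high, outside diameter 80 mm, inside diameter about 68 mm, inner floor 6 mm above its origin. Origin: centre of its underside.
- can: Bystander: closed steel tin, 76 mm in diameter, 95 mm high. Origin: centre of its underside.
- plug: Bystander: stepped yellow resin plug, 52 mm in diameter, 48 mm high, beside the trap. Origin: centre of its underside.
- dome: Bystander: yellow resin half dome, 68 mm in diameter, 32 mm high, beside the trap. Origin: centre of its underside.
- bell: Bystander: yellow resin bell with an upright stem, 66 mm in diameter, 118 mm high. Origin: centre of its underside.
- flange: Bystander: flat yellow ring, 90 mm in diameter, 12 mm high. Origin: centre of its underside.
- sleeve: Bystander: hollow yellow resin sleeve, 72 mm in diameter, 70 mm high. Origin: centre of its underside.
- block: Bystander: cork sanding block, 110 by 65 by 28 mm. Origin: centre of its underside.
There are look-alikes about, which are no part of the job. Of the things like the brush, leave any that is green; of the rest the larger one is meant.

How it is judged (in metres and radians):
On the way, in this order (a step that is already met when the one before it is completed fails the run):
1. the bristle end is down near the pot's floor, touching the pot (first stroke) (z of brush in the frame of trap below 0.028 m and horizontal distance between brush and trap below 0.06 m and contact force between brush and trap above 0.2 N), for 0.05 s.
2. the bristles are up at the top of the wall, touching it (z of brush in the frame of trap between 0.055 and 0.105 m and horizontal distance between brush and trap below 0.06 m and contact force between brush and trap above 0.2 N), for 0.05 s.
3. the bristle end is down near the floor again, touching the pot (second stroke) (all of step 1), for 0.05 s.
4. the bristles are up at the top of the wall again, touching it (all of step 2), for 0.05 s.
At the end, for the whole second after the job is handed in: The catch holds the lid shut on its own (lid joint below 0.018 rad, still; an uncaught lid springs back above 0.022), and the brush stands still, bristles down, in its cup (bristle end within 36 mm of the cup's axis and under 30 mm above its underside, leaning under 0.5 rad) (value of joint lid below 0.018 rad and velocity of joint lid below 0.02 rad/s and z of brush in the frame of cup below 0.03 m and horizontal distance between brush and cup below 0.036 m and angle between brush's own z axis and vertical below 0.5 rad and linear speed of brush below 0.02 m/s); the robot touches nothing.
It fails at once if the trap or its lid is pressed by the gripper with more than 45 N (contact force between any of the fingers, the arm and trap above 45 N).
It fails at once if another thing is moved by more than 30 mm (distance of any of can, plug, dome, bell, flange, sleeve, block from where it was at the start of the episode above 0.03 m).
It also fails if it takes over 72 s, if anything falls off the work surface, if the arm or the gripper's body presses on something with over 40 N, if the wrist force passes 120 N, or if a joint passes its speed limit or range.

## Robot

A 6-joint arm with a two-finger parallel gripper is mounted at the origin on the work surface. World frame = base frame: x ahead of the robot, y to its left, z up, the work surface at z = 0. Lengths are in mm, angles in rad, forces in N, time in s.
With the tool pointing down it reaches from about 300 to 875 mm from the base axis. Payload 4.2 kg.
Tool frame: the origin (TCP) lies midway between the tips of the shut fingers; the grasp point (between the pads) lies 19 mm behind it (tcp_to_grasp is the distance from the TCP to the grasp point, in mm); x points along the fingers, y is the direction in which the jaws open and shut, and the axes are right-handed (so a half turn about x gives the same grasp; the last joint's range is limited). The gripper opens to 85 mm and grips with 20 to 120 N. Pads are 22 mm wide; open, the fingers measure 114 mm over their backs; the gripper's body (76 mm by 85 mm) begins 54 mm behind the grasp point. The pads swing forward as they close: fully open they stand 13 mm farther back than shut.
Start: joints at [1.206, 0.32, 1.565, -0, 1.257, -0.02], TCP at [194.357, 541.172, 231.338] pointing down, gripper open.
Joint ranges: [-3.11, 3.11], [-0.84, 2.01], [0.21, 2.61], [-1.34, 4.49], [0.05, 2.63], [-2.56, 2.56]. Speed limits (rad/s): [2.57, 2.57, 3.14, 3.14, 3.14, 3.14].

## Interface

Orientations are given as a unit quaternion [x, y, z, w].
In Python, from rig import * gives the robot as it stands. Calls block until the motion is done:
- reach(position, orientation): joint-space move of the TCP to a pose.
- move_straight(position, rot=None, velocity=150): straight line of the TCP; rot=None keeps the orientation; velocity is the mean speed in mm/s.
- goto_joints(angles): joint-space move.
- gripper_to(opening): finger opening in mm; the grip force is fixed at half the most; returns when the fingers have stopped.
- wait(seconds).
- ik(position, orientation): joint angles nearest the present ones, or None.
- state(): the state.
- capture(name): name is "side" or "top"; returns the picture (400x640x3 uint8, red, green, blue); there is no depth.
- camera_info(name): a dict with "vertical_fov" (degrees; the focal length in pixels is half the picture's height over the tangent of half this angle, whatever the lens; pixels are square), "cx", "cy" (the principal point, pixels), "D" ([k1, k2, p1, p2, k3] as OpenCV has them; the pictures are not rectified), "T" (4x4, takes a point from camera to world coordinates). Camera axes: x right, y up, looking along -z (the intrinsics and any distortion apply to the point x, -y, -z); pixel columns grow to the right and rows downward; lengths in mm; the calibration is good to about 2 mm. A picture is of the moment at which its call begins. camera_info takes no time and is no camera call.
A pose or a line that the arm cannot do raises Unreachable and nothing moves.
- hand_in(): hands the job in, once; it reports no verdict.
The state is a dict: "clock": time; "joints": joint angles; "dq": joint speeds; "joint_efforts": joint torques, N m; "ee_pos": TCP position; "tool_rot": TCP orientation; "ft_force": force on the tool from outside, world axes, zero at the start; "torque": the same for the moment, N m; "gripper_width": finger opening in mm.
Only numpy, scipy, OpenCV 4.12 (cv2) and the standard library are available. Lean on these libraries where they do the work, as an engineer would, in place of code of your own. Each camera call takes 0.05 s, during which the arm holds its last target. There are 200 camera calls.

## Working session

There is one attempt and no reset: what is moved stays moved. The work goes in short steps, each a Python script; the robot and the scene stay as the last script left them, time stands still between calls to the robot, and variables do not carry over. Pictures are saved under pics/ and viewed, about 8 in all and at most 12, crops included, and the job is handed in when it is done.

```bash
mkdir -p pics
python3 - <<'E'
from rig import *
import cv2
for n in("top","side"):
    cv2.imwrite(f"pics/{n}0.png",cv2.cvtColor(capture(n),cv2.COLOR_RGB2BGR)); print(n,camera_info(n))
s=state(); print(s['clock'],s['tool_rot'],s['ft_force'],s['gripper_width'])
E
```

```text
top {'vertical_fov': 43.20184276798861, 'cx': 321.32695301668616, 'cy': 204.58791992930958, 'D': array([-0.10751486,  0.        ,  0.        ,  0.        ,  0.        ]), 'T': array([[-2.33220855e-02,  9.81000998e-01, -1.92595747e-01,
         2.82267146e+02],
       [-9.99726026e-01, -2.25020265e-02,  6.44451046e-03,
        -3.57426824e+01],
       [ 1.98827657e-03,  1.92693281e-01,  9.81257024e-01,
         1.60212801e+03],
       [ 0.00000000e+00,  0.00000000e+00,  0.00000000e+00,
         1.00000000e+00]])}
side {'vertical_fov': 51.98760547534199, 'cx': 321.05973449267475, 'cy': 195.23871307708288, 'D': array([-0.05663766,  0.        ,  0.        ,  0.        ,  0.        ]), 'T': array([[ 8.62001293e-01,  3.48801768e-01, -3.67819382e-01,
         1.69909380e+02],
       [-5.06688460e-01,  6.14147676e-01, -6.05053250e-01,
        -7.08996612e+02],
       [ 1.48517754e-02,  7.07926520e-01,  7.06129922e-01,
         9.11146076e+02],
       [ 0.00000000e+00,  0.00000000e+00,  0.00000000e+00,
         1.00000000e+00]])}
0.1 [ 0.12073058  0.69673169 -0.12185591  0.69652007] [-0.56971356 -0.10896515  0.11263782] 85.85599301068345
```

View pics/top0.png

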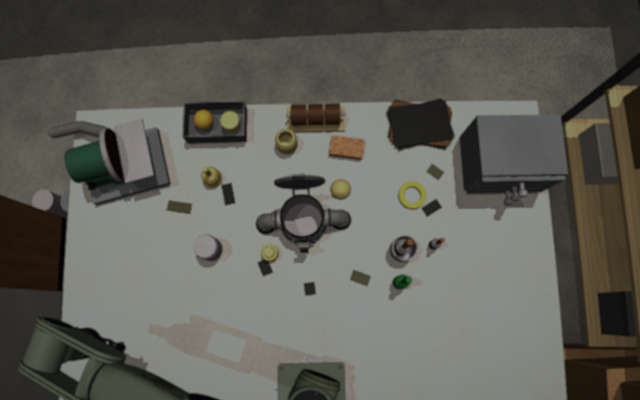

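View pics/side0.png

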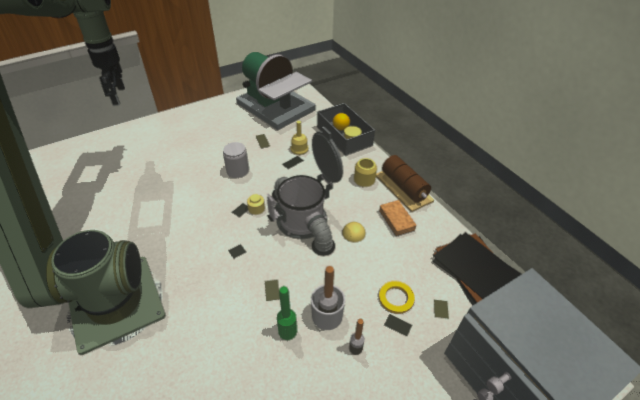

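Top: the trap is at about (303,218) with the lid upright behind it. The cup with the large brush is at (404,248), the green one at (402,282) and a small one at (436,243). In the side view the trap is at (300,205) and the cup at (328,305). I'll zoom in on both views.

Run:
```python
import cv2
a=cv2.imread("pics/top0.png")[165:300,250:450]; cv2.imwrite("pics/topz.png",cv2.resize(a,None,fx=4,fy=4,interpolation=cv2.INTER_CUBIC))
a=cv2.imread("pics/side0.png")[125:345,220:400]; cv2.imwrite("pics/sidez.png",cv2.resize(a,None,fx=2.7,fy=2.7,interpolation=cv2.INTER_CUBIC))
```

```text
(no output)
```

View pics/topz.png

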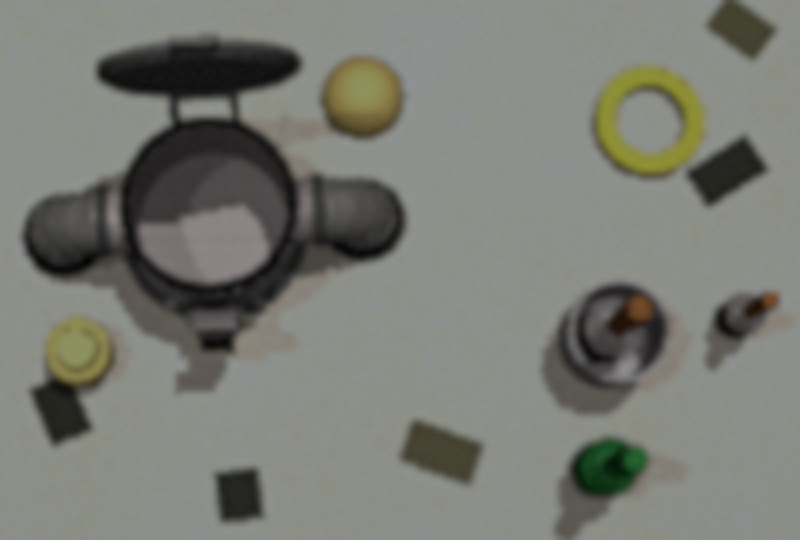

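View pics/sidez.png

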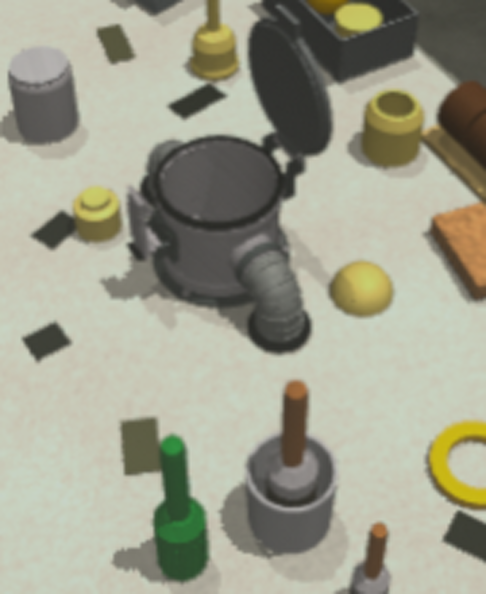

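```bash
cat > h.py <<'E'
from rig import *
import numpy as np, cv2
from scipy.spatial.transform import Rotation as R
def ray(n,px):
    c=camera_info(n); f=200/np.tan(np.radians(c['vertical_fov']/2))
    K=np.array([[f,0,c['cx']],[0,f,c['cy']],[0,0,1.]])
    u=cv2.undistortPoints(np.array([[px]],float),K,np.array(c['D']))[0,0]
    d=c['T'][:3,:3]@np.array([u[0],-u[1],-1]); return c['T'][:3,3],d
def plane(n,px,z):
    o,d=ray(n,px); return o+d*(z-o[2])/d[2]
def tri(p,q):
    (a,d),(b,e)=ray("top",p),ray("side",q)
    t=np.linalg.lstsq(np.c_[d,-e],b-a,rcond=None)[0]
    P,Q=a+d*t[0],b+e*t[1]; return (P+Q)/2,np.linalg.norm(P-Q)
def proj(n,P):
    c=camera_info(n); f=200/np.tan(np.radians(c['vertical_fov']/2))
    K=np.array([[f,0,c['cx']],[0,f,c['cy']],[0,0,1.]])
    T=np.linalg.inv(c['T']); q=(T[:3,:3]@np.array(P,float).T).T+T[:3,3]
    q=q*[1,-1,-1]
    return cv2.projectPoints(q,np.zeros(3),np.zeros(3),K,np.array(c['D']))[0][:,0]
tz=lambda x,y:((x+.5)/4-.5+250,(y+.5)/4-.5+165)
sz=lambda x,y:((x+.5)/2.7-.5+220,(y+.5)/2.7-.5+125)
E
python3 - <<'E'
from h import *
np.set_printoptions(precision=1,suppress=True)
print("rim top",plane("top",tz(211,204),120),"side",plane("side",sz(219,181),120),tri(tz(211,204),sz(219,181)))
print("cup top",plane("top",tz(613.5,335),80),"side",plane("side",sz(291,478),80),tri(tz(613.5,335),sz(291,478)))
e1,e2=plane("top",tz(67,235),60),plane("top",tz(361,217),60);print("elbows",e1,e2,np.degrees(np.arctan2(*(e1-e2)[:2]))*-1)
print("catch",plane("top",tz(217,325),125)); 
print("tongue",plane("top",tz(195,42),290),"handle brace", plane("top",tz(175,107),118),plane("top",tz(235,107),118))
for n in("top","side"):
    im=cv2.imread(f"pics/{n}0.png"); hsv=cv2.cvtColor(im,cv2.COLOR_BGR2HSV)
    m=cv2.inRange(hsv,(3,110,50),(16,255,255))
    k,l,s,c=cv2.connectedComponentsWithStats(m)
    for i in range(1,k):
        if s[i,4]>15: print(n,s[i],c[i])
E
```

```text
rim top [541.   11.7 120. ] side [540.4   8.3 120. ] (array([541.9,  11.8, 116.2]), np.float64(0.5862568931071195))
cup top [ 440.1 -290.1   80. ] side [ 441. -301.   80.] (array([ 443.7, -293.3,   65.3]), np.float64(4.300939295172931))
elbows [529.7 125.4  60. ] [ 538.6 -102.2   60. ] 2.24585104432024
catch [449.9   8.7 125. ]
tongue [621.6  15.2 290. ] handle brace [616.   37.7 118. ] [615.   -7.5 118. ]
top [392 101  19   6  70] [399.4 103.6]
top [291 105  49  17 556] [314.8 111.2]
top [447 108   4  10  19] [448.5 111.5]
top [389 128   5  13  33] [391.  134.4]
top [330 136  34  23 596] [346.3 147.2]
top [429 140  21   6  86] [440.3 142.7]
top [406 239   7   7  38] [409.2 242.1]
top [564 348  69  12 519] [593.2 353.3]
top [606 368  34  32 697] [619. 380.]
side [ 104    0  119  111 8457] [171.6  46.6]
side [   0   13   84   48 2841] [35.5 33.6]
side [384 155  46  39 785] [405.8 174.8]
side [381 201  35  34 685] [397.6 217. ]
side [471 234  18  16  68] [478.8 240. ]
side [437 245  10   6  22] [440.4 247.8]
side [326 266   7  31 161] [329.  280.3]
side [461 281  21  21 109] [471.9 292.3]
side [356 319   7  19  73] [359.2 327.4]
```

Run:
```python
from h import *
np.set_printoptions(precision=1,suppress=True)
tip,e=tri(tz(640,308),sz(295.5,387)); print("tip",tip,e)
print("cup",tri(tz(613.5,335),sz(291.5,472)))
for z in(190,196): print(plane("top",tz(640,308),z),plane("side",sz(295.5,387),z))
a=np.linspace(0,2*np.pi,60); ci=lambda c,r,z:np.c_[c[0]+r*np.cos(a),c[1]+r*np.sin(a),0*a+z]
T=(541,11.5); C=(441,-292)
B=np.array([441,-292,0])
y=np.radians(2.2); ux=np.array([np.cos(y),np.sin(y),0]); uy=np.array([-ux[1],ux[0],0])
hinge=np.array([*T,118.5])+84*ux
def lid(th):
    d=-ux*np.cos(th)+np.array([0,0,np.sin(th)]); return hinge+84*d+74*(np.outer(np.cos(a),d)+np.outer(np.sin(a),uy)),np.array([hinge,hinge+175*d])
out=[]
for n,x0,y0,w,hh in(("top",250,165,200,135),("side",225,125,150,220)):
    im=cv2.imread(f"pics/{n}0.png")[y0:y0+hh,x0:x0+w]; k=4 if n=="top" else 2.7
    im=cv2.resize(im,None,fx=k,fy=k,interpolation=cv2.INTER_CUBIC); im=cv2.convertScaleAbs(im,alpha=1.5)
    L,t=lid(1.6)
    for P,c in((ci(T,64,120),(0,0,255)),(ci(C,40,80),(0,0,255)),(ci(C,40,0),(255,0,0)),(L,(0,255,0)),(t,(0,255,0)),(np.array([[*T,110]-86.5*ux+[0,0,11],[*T,120]]),(255,0,255)),(ci(tip,10.5,tip[2]),(255,255,0))):
        q=((proj(n,P)-[x0,y0]+.5)*k-.5).round().astype(int); cv2.polylines(im,[q],False,c,1)
    cv2.imwrite(f"pics/ov_{n}.png",im)
```

```text
tip [ 447.2 -290.7  195.4] 1.0799270001188936
cup (array([ 443.6, -292.2,   73.3]), np.float64(5.947872275488713))
[ 447.3 -291.5  190. ] [ 449.8 -287.7  190. ]
[ 446.6 -290.4  196. ] [ 447.5 -291.2  196. ]
```

View pics/ov_top.png

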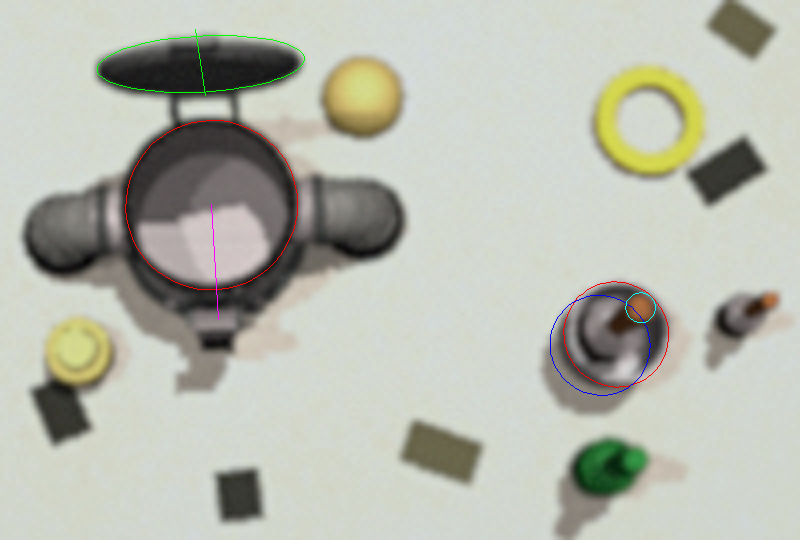

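View pics/ov_side.png

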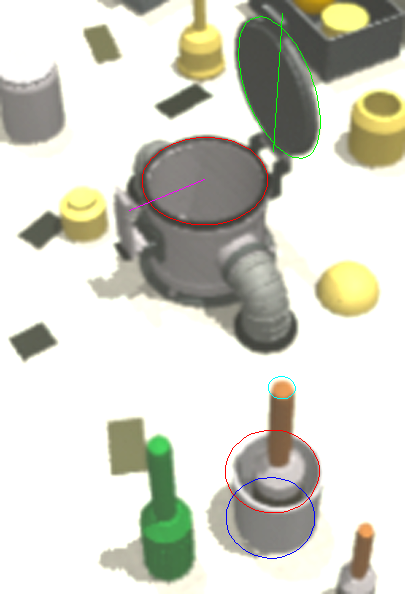

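The red rim circle and the green lid outline at 1.6 rad fit both views. The cup disagrees between views by about 4 mm, against a clearance of 12 mm. The brush tip triangulates to z=195, where 196 is expected. I'll take the brush now.

```bash
cat >> h.py <<'E'
def down(yaw): # jaw (tool y) at angle yaw in the world xy plane, tool pointing down
    x=np.array([0,0,-1.]); y=np.array([np.cos(yaw),np.sin(yaw),0]); return R.from_matrix(np.c_[x,y,np.cross(x,y)]).as_quat()
def show(m=""):
    s=state(); print(m,"t%.1f"%s['clock'],"tcp",np.round(s['ee_pos'],1),"F",np.round(s['ft_force'],1),"w%.1f"%s['gripper_width'])
YAW=np.radians(2.2); UX=np.array([np.cos(YAW),np.sin(YAW),0]); UY=np.array([-UX[1],UX[0],0])
TRAP=np.array([541,11.5,0]); BR=np.array([446.5,-290.5,0])
E
python3 - <<'E'
from h import *
np.set_printoptions(precision=2,suppress=True)
print(R.from_quat(state()['tool_rot']).as_matrix())
print(tri(tz(605,335),sz(291,468)),plane("top",tz(605,335),78),plane("side",sz(291,470),78))
for yw in(0,np.pi,np.pi/2,-np.pi/2):
    print(yw,ik([446.5,-290.5,137],down(yw)),ik([504,10,150],down(yw)),ik([670,15,255],down(yw)))
E
```

```text
[[-0.    0.34  0.94]
 [-0.    0.94 -0.34]
 [-1.   -0.   -0.  ]]
(array([ 445.26, -286.7 ,   69.93]), np.float64(8.273302371707409)) [ 440.49 -283.95   78.  ] [ 445.65 -293.42   78.  ]
0 [-0.6   0.33  1.8  -0.    1.01 -0.6 ] [-0.    0.28  1.85 -0.    1.02 -0.  ] [ 0.01  0.46  1.28 -0.    1.4   0.01]
3.141592653589793 [-0.6   0.33  1.8  -0.    1.01  2.54] None None
1.5707963267948966 [-0.6   0.33  1.8  -0.    1.01 -2.17] [-0.    0.28  1.85 -0.    1.02 -1.57] [ 0.01  0.46  1.28 -0.    1.4  -1.57]
-1.5707963267948966 [-0.6   0.33  1.8  -0.    1.01  0.97] [-0.    0.28  1.85 -0.    1.02  1.57] [ 0.01  0.46  1.28 -0.    1.4   1.58]
```

Run:
```python
from h import *
q=down(0)
reach([400,10,380],q); reach([446.5,-290.5,270],q); show()
move_straight([446.5,-290.5,137]); show()
gripper_to(15); wait(.2); show("grip")
move_straight([446.5,-290.5,142],velocity=60); show("up5")
move_straight([446.5,-290.5,270]); wait(.2); show("up")
a,b=capture("top"),capture("side")
a=cv2.resize(a[140:320,250:450],None,fx=2,fy=2); b=cv2.resize(b[125:325,220:420],None,fx=2,fy=2)
a=cv2.copyMakeBorder(a,0,40,0,0,0); cv2.imwrite("pics/lift.png",cv2.cvtColor(np.hstack([a,b]),cv2.COLOR_RGB2BGR))
```

```text
t3.4 tcp [ 447.  -289.6  270.6] F [-0.1 -0.3  0.7] w85.4
 t4.5 tcp [ 447.2 -290.7  138. ] F [-0.2 -0.4  0.6] w85.5
grip t5.3 tcp [ 446.8 -290.7  137.3] F [ 0.2 -0.7  3.4] w19.3
up5 t5.5 tcp [ 446.3 -290.4  141.9] F [ 1.1 -0.2 -1.6] w19.7
up t6.7 tcp [ 446.2 -290.3  269. ] F [-0.1  0.  -1.4] w19.7
```

View pics/lift.png

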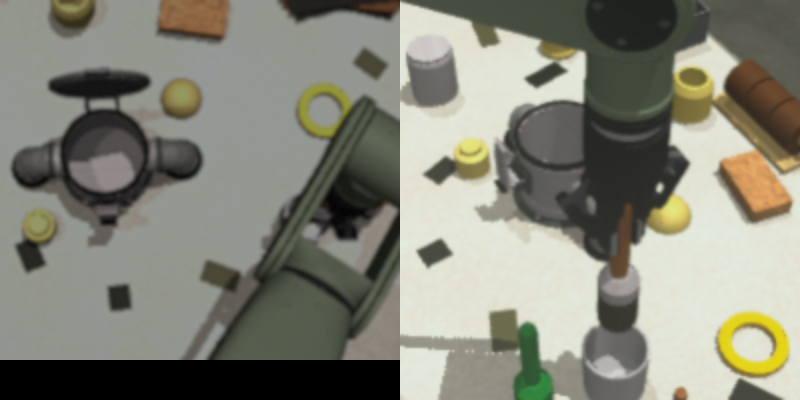

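The brush is held clear of the cup, with its head at about (620,300) in the right half. Now the strokes.

Run:
```python
from h import *
P=lambda o,z:TRAP+o*UX+[0,0,z]
reach(P(-18,300),down(0)); show()
f0=np.array(state()['ft_force'])
move_straight(P(-18,145)); show("in")
o=-18
f0=np.array(state()['ft_force'])
while o>-48:
    o-=3; move_straight(P(o,145),velocity=60); f=(np.array(state()['ft_force'])-f0)@UX
    if f>6: break
wait(.15); show(f"wall o={o}")
for k in range(2):
    if k: move_straight(P(o,145),velocity=80); wait(.15); show("low")
    for z in(175,205,212): move_straight(P(o,z),velocity=80); show()
    wait(.2); show("top")
```

```text
t8.0 tcp [523.    9.9 299.8] F [-0.2 -0.8 -1.1] w19.1
in t9.2 tcp [523.7  10.7 145.8] F [-0.   0.3 -1.7] w19.5
wall o=-42 t11.4 tcp [503.7  10.  146. ] F [ 9.3  0.4 -6. ] w19.5
 t11.9 tcp [503.6   9.9 177.4] F [6.5 0.6 3. ] w19.4
 t12.4 tcp [503.    9.9 207.2] F [6.  0.5 2.4] w19.7
 t12.7 tcp [502.8   9.9 214. ] F [ 5.9 -0.1  1.5] w19.6
top t12.9 tcp [502.8  10.  214. ] F [ 5.6 -0.3  2.6] w19.5
low t14.0 tcp [503.9   9.9 146.5] F [ 8.5 -0.7 -3.4] w19.7
 t14.5 tcp [503.6   9.9 177.4] F [8.2 0.9 2.4] w19.7
 t15.0 tcp [502.9   9.9 207.2] F [ 6.6 -0.2  2.2] w19.5
 t15.3 tcp [502.8   9.9 214. ] F [5.8 0.7 1.4] w19.4
top t15.5 tcp [502.8   9.9 214.1] F [5.9 0.4 1.5] w19.9
```

Wall contact came at a 38 mm offset (37 expected), with 6–9 N held through both strokes. The brush goes back in the cup now.

Run:
```python
from h import *
P=lambda o,z:TRAP+o*UX+[0,0,z]
move_straight(P(-20,214)); move_straight(P(-20,300)); 
C=np.array([445,-290.5,0])
reach(C+[0,0,300],down(0)); wait(.2); show("above")
f0=np.array(state()['ft_force'])
b=capture("side"); cv2.imwrite("pics/ret.png",cv2.cvtColor(cv2.resize(b[125:325,220:420],None,fx=3,fy=3),cv2.COLOR_RGB2BGR))
move_straight(C+[0,0,165],velocity=120); show()
z=148
while z>128:
    move_straight(C+[0,0,z],velocity=60); f=np.array(state()['ft_force'])-f0
    if f[2]>4 or np.hypot(*f[:2])>8: break
    z-=2
show(f"z={z}")
```

```text
above t17.9 tcp [ 445.6 -289.5  300. ] F [-0.3  0.3 -1.3] w19.4
 t19.2 tcp [ 445.4 -290.8  165.7] F [ 0.1  0.4 -2.4] w19.6
z=136 t21.2 tcp [ 445.5 -290.8  137.2] F [-0.4  1.   5.2] w19.3
```

View pics/ret.png

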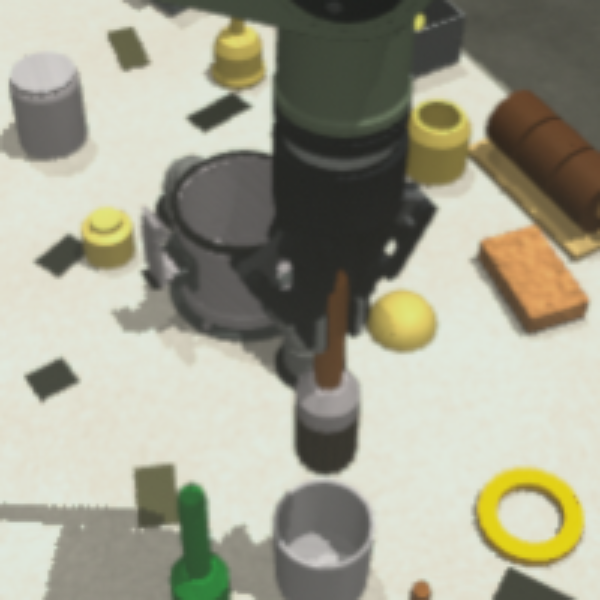

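Floor contact came at the same TCP height as at the pick-up (137.2), so the brush has not slipped. I'll release it, go behind the lid and swing it down with force monitoring.

```bash
cat >> h.py <<'E'
H=TRAP+84*UX+[0,0,118.5]
def lidtcp(th,r=139,m=0):
    d=-UX*np.cos(th)+np.array([0,0,np.sin(th)]); n=UX*np.sin(th)+np.array([0,0,np.cos(th)])
    return H+r*d+(4.5+11*abs(np.sin(th))+m)*n
E
python3 - <<'E'
from h import *
gripper_to(85); wait(.2); show("open")
move_straight([445,-290.5,270]); 
b,a=capture("side"),None
cv2.imwrite("pics/brush.png",cv2.cvtColor(cv2.resize(b[225:345,260:400],None,fx=4,fy=4),cv2.COLOR_RGB2BGR))
move_straight([445,-290.5,400],velocity=250)
gripper_to(0)
q=down(YAW-np.pi/2)
p=lidtcp(1.6,m=35)
reach([p[0],p[1],400],q); show()
move_straight(p); show("behind")
f0=np.array(state()['ft_force'])
for th in np.arange(1.8,0.24,-.08):
    move_straight(lidtcp(th),velocity=60); f=np.array(state()['ft_force'])-f0
    print("%.2f"%th,np.round(f,1),end=" ")
    if np.linalg.norm(f)>20: print("STOP"); break
print(); show()
E
```

```text
open t22.0 tcp [ 445.  -290.5  136. ] F [-0.6  0.6 -0.2] w84.7
 t26.4 tcp [679.3  16.2 400.1] F [-0.1 -0.5  0.9] w0.1
behind t27.5 tcp [680.   16.7 257.2] F [-0.6 -0.3  0.4] w0.0
1.80 [ 0.2 -0.8 -0. ] 1.72 [ 0.5  0.3 -1. ] 1.64 [ 0.3 -0.   0.6] 1.56 [ 0.7  0.7 -0.2] 1.48 [ 1.   1.2 -0. ] 1.40 [ 0.9 -0.  -0.4] 1.32 [-0.   0.5  0.2] 1.24 [ 0.6  0.4 -0.3] 1.16 [ 0.8 -0.7 -1.4] 1.08 [1.9 0.9 0.2] 1.00 [ 1.5 -0.7 -0.3] 0.92 [ 0.6  0.  -0.4] 0.84 [ 1.5  0.3 -0.3] 0.76 [ 0.6 -0.3  0.2] 0.68 [ 1.5 -0.2 -0.7] 0.60 [1.1 0.5 0.3] 0.52 [ 1.   0.3 -1.2] 0.44 [1.2 0.5 0.2] 0.36 [ 0.9 -0.1  0.6] 0.28 [0.2 0.5 0. ] 
 t34.3 tcp [493.1   9.7 163.7] F [-0.5  0.2  0.4] w0.1
```

View pics/brush.png

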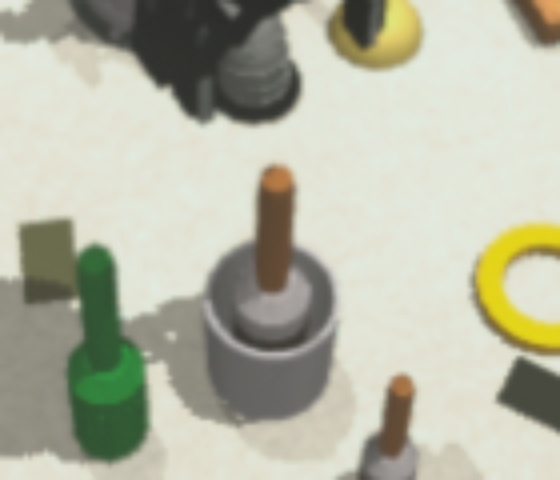

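The brush stands upright in its cup, handle tip at (278,175). The lid forces were small, so I'll check whether the lid really followed.

Run:
```python
from h import *
b=capture("side"); cv2.imwrite("pics/lid.png",cv2.cvtColor(cv2.resize(b[125:265,220:400],None,fx=4,fy=4),cv2.COLOR_RGB2BGR))
```

```text
(no output)
```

View pics/lid.png

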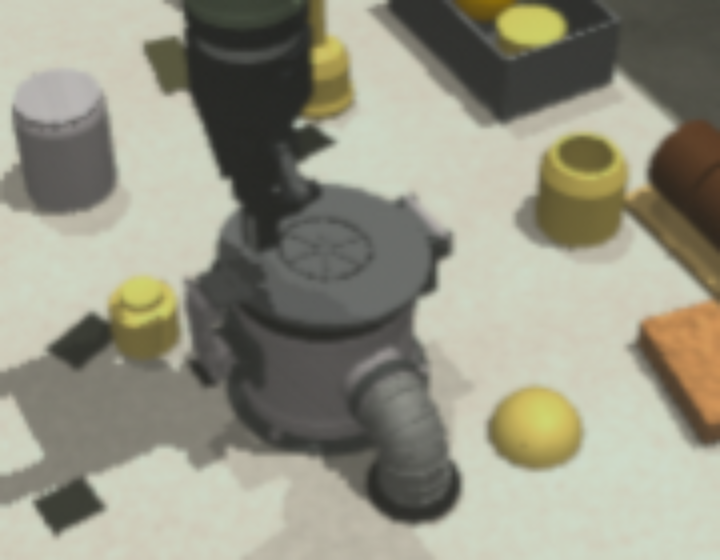

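The lid followed and is nearly down. Now the guarded press.

Run:
```python
from h import *
f0=np.array(state()['ft_force'])*0
for th in(.2,.14,.1): move_straight(lidtcp(th),velocity=50)
show()
p=lidtcp(0); log=[];fm=0
z=lidtcp(.1)[2]
while z>116:
    z-=.5; move_straight([p[0],p[1],z],velocity=25)
    s=state(); f=np.median([state()['ft_force'][2] for _ in range(1)]); log.append((z,round(s['ee_pos'][2],2),round(f,1)))
    if f>33: break
    if f<fm-5 and fm>10: print("drop"); break
    fm=max(fm,f)
for l in log[::1]: print(*l,end=" | ")
wait(.2); show("pressed")
```

```text
t35.4 tcp [487.    9.5 137.7] F [ 0.6 -1.   0.6] w-0.3
137.44704497703307 137.47 -0.3 | 136.94704497703307 137.03 1.7 | 136.44704497703307 136.5 1.7 | 135.94704497703307 135.93 0.9 | 135.44704497703307 135.38 1.2 | 134.94704497703307 134.9 0.6 | 134.44704497703307 134.41 0.7 | 133.94704497703307 133.92 1.6 | 133.44704497703307 133.42 2.1 | 132.94704497703307 132.92 1.1 | 132.44704497703307 132.4 1.7 | 131.94704497703307 131.9 1.4 | 131.44704497703307 131.32 0.0 | 130.94704497703307 130.86 0.4 | 130.44704497703307 130.4 -0.1 | 129.94704497703307 129.92 -0.4 | 129.44704497703307 129.41 -0.0 | 128.94704497703307 128.92 0.2 | 128.44704497703307 128.41 -0.3 | 127.94704497703307 127.91 -0.3 | 127.44704497703307 127.49 0.6 | 126.94704497703307 127.04 2.3 | 126.44704497703307 126.59 4.4 | 125.94704497703307 126.1 5.0 | 125.44704497703307 125.65 5.4 | 124.94704497703307 125.26 6.1 | 124.44704497703307 124.92 7.8 | 123.94704497703307 124.59 8.3 | 123.44704497703307 124.22 9.6 | 122.94704497703307 123.87 10.4 | 122.44704497703307 123.56 12.3 | 121.94704497703307 123.19 13.6 | 121.44704497703307 122.84 14.0 | 120.94704497703307 122.5 16.5 | 120.44704497703307 122.17 16.5 | 119.94704497703307 121.82 18.9 | 119.44704497703307 121.52 20.3 | 118.94704497703307 121.17 20.6 | 118.44704497703307 120.83 21.6 | 117.94704497703307 120.54 23.5 | 117.44704497703307 120.18 24.5 | 116.94704497703307 119.96 26.6 | 116.44704497703307 119.87 29.7 | 115.94704497703307 119.81 32.5 | pressed t46.6 tcp [485.9   9.4 119.8] F [-10.1  -0.2  32.9] w-0.4
```

Run:
```python
from h import *
p=lidtcp(0)
for z in np.arange(117,129.1,1):
    move_straight([p[0],p[1],z],velocity=40); s=state(); print(z,round(s['ee_pos'][2],2),np.round(s['ft_force'],1),end=" | ")
wait(.3); show()
move_straight([p[0],p[1],180]); wait(.3)
move_straight([p[0]-60,p[1]+150,330],velocity=250); show()
for n,(x,y,w,h) in dict(top=(262,175,80,80),side=(240,150,120,120)).items():
    b=capture(n); cv2.imwrite(f"pics/shut_{n}.png",cv2.cvtColor(cv2.resize(b[y:y+h,x:x+w],(400,400),interpolation=cv2.INTER_CUBIC),cv2.COLOR_RGB2BGR))
cv2.imwrite("pics/shut.png",np.hstack([cv2.imread("pics/shut_top.png"),cv2.imread("pics/shut_side.png")]))
```

```text
117.0 120.02 [-9.  -0.5 25.9] | 118.0 120.7 [-8.4  1.1 24.1] | 119.0 121.36 [-7.3 -0.3 21.1] | 120.0 121.99 [-6.1 -0.6 19.1] | 121.0 122.68 [-5.1 -0.8 15.6] | 122.0 123.32 [-3.1  0.8 13.7] | 123.0 123.99 [-4.5 -0.2 12. ] | 124.0 124.15 [-1.  -0.1  5.5] | 125.0 124.51 [-0.9  0.1 -0.3] | 126.0 125.87 [ 1.  -0.2  0.2] | 127.0 127.07 [ 1.  -0.5 -0.1] | 128.0 128.09 [-0.6  1.3  0.7] | 129.0 129.1 [-0.4  0.  -0.2] |  t50.1 tcp [486.    9.4 129. ] F [ 1.   0.9 -1.4] w-0.4
 t51.9 tcp [425.7 158.7 328.9] F [ 0.1 -0.2 -0.4] w0.1
```

View pics/shut.png

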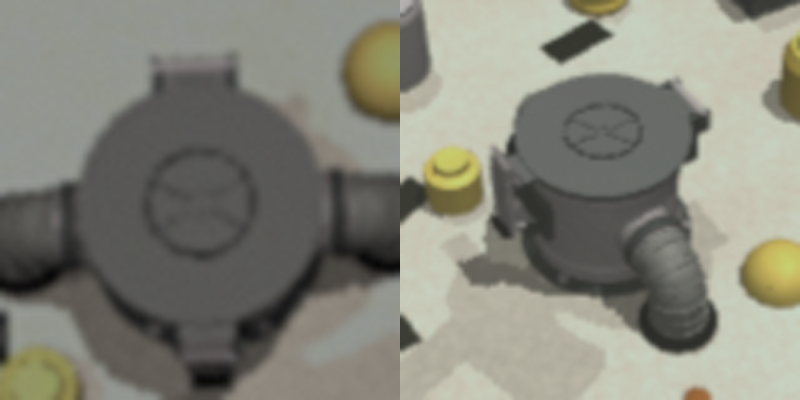

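On unloading, the force dropped from 12 N to 0 within 0.5 mm at z≈124.2. On loading, the seal still pushed about 5 N at 126. The catch therefore holds the lid at about 0.008 rad. Both views show the lid shut and nothing moved beside it.

Run:
```python
from h import *
hand_in(); show()
```

```text
the job is handed in; nothing more can be done
the job is handed in; nothing more can be done
```

The job is handed in. The pot got two full brush strokes, the brush is back in its cup, and the lid is shut on its catch. The clock read 51.9 s at the last reading before I handed in. No verdict is reported, so what follows is my own checks.

- **Strokes:** I brushed the robot-side wall twice, with the bristle end moving from about 15 mm up to 83 mm. The wall pushed back with 6–9 N throughout. The brush did not slip in the grip: it met the cup floor at the same tool height as at pick-up.
- **Brush:** the side view after release shows it upright in its cup.
- **Lid:** I swung it down with 1–2 N and pressed it to about 33 N, below the 45 N limit. I saw no clear click on the way down, and the lid reached a hard stop near -0.022 rad.
- **Catch:** when I lifted off, the force fell from 12 N to 0 within about 0.5 mm at z ≈ 124.2 mm. That puts the lid at about 0.008 rad, so it is caught; an uncaught lid would have followed up past 126 mm. The last pictures show it shut.
- **Disagreement:** the two cameras placed the cup about 4 mm apart, well within its 12 mm clearance.
- **Bystanders:** those visible in the pictures looked unmoved; I did not measure them.

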